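# Turn over a wooden tea-light holder in the flip jig

## Robot

A 6-joint arm with a two-finger parallel gripper is mounted at the origin on the work surface. World frame = base frame: x ahead of the robot, y to its left, z up, the work surface at z = 0. Lengths are in mm, angles in degrees, forces in N, time in s.
With the tool pointing down it reaches from about 425 to 950 mm from the base axis. Payload 3.5 kg.
Tool frame: the origin (TCP) lies on the centre line of the jaws, within the pads' length; the fingertips stand 22 mm ahead of it and the grasp point (between the pads) lies 3 mm ahead of it; z points along the fingers, y is the line along which they close (so a half turn about z gives the same grasp; the last joint's range is limited). The gripper opens to 85 mm and grips with 20 to 120 N. Pads are 22 mm wide; open, the fingers measure 114 mm over their backs; the gripper's body (76 mm by 85 mm) begins 54 mm behind the grasp point. The pads swing forward as they close: fully open they stand 13 mm farther back than shut.
Start: joints at [-77.235, 16.404, 90.338, -0, 73.258, -8.594], TCP at [245.874, -628.612, 253.325] pointing down, gripper open.
Joint ranges: [-158.93, 158.93], [-51.34, 127.21], [12.03, 142.37], [-87.48, 267.48], [13.55, 161.25], [-162.69, 162.69]. Speed limits (degrees/s): [159.86, 159.86, 180, 180, 180, 180].

## Interface

Orientations are given as [roll, pitch, yaw] about the fixed x, y, z axes, in that order (R = Rz(yaw) Ry(pitch) Rx(roll)).
In Python, from plant import ctrl gives the robot as it stands. The module is installed in compiled form; this text tells all that it offers.
- The arm moves only by the shell command python3 -m inch 'ROWS' [FORCE]. ROWS is JSON, a list of rows, each an object with "travel": the shift along the world's x, y, z in cm, a list of three; "turn": the turn, a rotation vector about the world's x, y, z in rad, a list of three; "claw": the opening, from 0 (shut) to 1 (fully open). In form: [{"travel": [x, y, z], "turn": [wx, wy, wz], "claw": claw}, ...]. A call has 1 to 10 rows; each row shifts and turns the commanded pose from where the row before left it; what a row does not reach is not made up. A row lasts 1/12 s, in which the tool goes at most 41.7 mm and 7.16 degrees, less where a joint would pass 70% of its speed; a pose out of reach is approached as far as the arm can. A call is refused whole if a number of a shift passes 4.17 or a number of a turn 0.125, either way. A call with a gripper value outside its range is refused whole. The fingers move at their own pace and stop on an object; FORCE is the grip in N (left out, the last holds). Time passes only in rows, so rows that do not move let the fingers close. It gives the time, the measured TCP pose, the force, the opening and the grip force at its end, in the units of the state.
- ctrl.observe(): the state, without advancing time (a new reading comes with each control period).
- ctrl.snapshot(name): name is "side" or "top" or "wrist"; returns a dict with "pixels" (400x640x3 uint8, red, green, blue), "fx", "fy", "cx", "cy" (pixels), "world_to_cam" (4x4, takes a point from world to camera coordinates). Camera axes: x right, y down, z forward; pixel columns grow to the right and rows downward; lengths in mm; the calibration is good to about 2 mm. The wrist camera is an equidistant fisheye: a pixel r from the principal point sees the ray r / f radians off the axis. A picture is of the moment at which its call begins. There is no depth.
- ctrl.hand_in(): hands the job in; it is judged then, once.
The state is a dict: "time_s": time; "joints": joint angles; "qvel": joint speeds; "tau": joint torques, N m; "tcp_pos": TCP position; "eef_rot": TCP orientation; "wrist_force": force on the tool from outside, world axes, zero at the start; "wrist_torque": the same for the moment, N m; "opening": finger opening in mm; "gripper_force": force on a finger pad.
Only numpy, scipy, OpenCV 4.12 (cv2) and the standard library are available. Lean on these libraries where they do the work, as an engineer would, in place of code of your own. Each camera call takes 0.05 s, during which the arm holds its last target. There are 200 camera calls.

## Task

Put the wooden tea-light holder block, the one with a single round hollow in its face, into the pocket of the turn-over jig's hinged plate with the hollow up, and let go. Then swing the plate by its bar all the way over, so that the block drops face-down into the nest on the other side, and leave the plate lying over it.

Things in the scene. Friction and masses are not known exactly. Their poses are not given: they have to be found in the camera images.
- holder: pale wooden block 76 x 52 mm, 22 thick, 60 g, flat on the table, one round hollow (40 wide, 12 deep) in the middle of its top. Origin: centre of its underside; x along the 76 side, y along the 52, z out of the hollowed face. Bystanders: same-sized blocks, one with two 20 mm hollows, one plain. Grip it across the 52, mid-length.
- jig: fixed plywood flip jig, board 130 (x) x 190 (y) x 18 mm. Origin: centre of its underside; x along the hinge (y = 0, 42.5 up). Hinged plate with pocket on +y, centre y = +47 mm; fixed nest on -y, centre y = -47; both floors 29 above the table; the block's 76 side goes along x, either way round. Strips 20 tall lean outward and centre it within 8 mm, 8 deg; mid 36 mm of long sides open for fingers.
- flipper (a joint): angle of the hinged plate (124 x 72 mm, 0.3 kg): 0 = open on the jig's +y side, pocket up, as at the start; 1.57 = upright; 3.14 = swung over the nest on -y. Little friction: let go, it falls back open below about 1.7 and over the nest from about 2.1. Past upright the block tips out by itself, hollow down, into the nest; shut, the plate leaves it 5 mm of free height.
- bar (a point): middle of the plate's round steel bar, 12 mm thick, 100 long, parallel to the hinge and 130 mm from it. Open: y = +130 of the jig, 42.5 above the table; upright: 172 up; swung over: y = -130, 42.5 up. Pinch it lightly (5 N) from above, fingers closing across it: it turns between the pads. 40 mm is free between bar and plate: open the fingers only about 40 mm here.
There are look-alikes about, which are no part of the job. Leave any blue, turquoise or yellow look-alike of the holder alone.

How it is judged (in metres and radians):
On the way, in this order (a step that is already met when the one before it is completed fails the run):
1. the block is seated hollow up in the pocket of the open plate and let go (value of joint flipper below 0.15 rad and y of holder in the frame of jig between 0.035 and 0.059 m and x of holder in the frame of jig between -0.012 and 0.012 m and z of holder in the frame of jig below 0.034 m and angle between holder's own z axis and vertical below 0.17 rad and contact force between the fingers and holder below 0.2 N), for 0.2 s.
2. the plate is swung all the way over with the block under it (value of joint flipper above 2.95 rad and angle between holder's own z axis and vertical above 2.9 rad), for 0.2 s.
At the end, for the whole second after the job is handed in: The block with the single round hollow lies at rest, hollow down, flat (within 10 degrees) on the nest's floor, within 12 mm of the nest's centre each way and 11 degrees of its direction, and the plate lies swung over it (joint above 2.95 rad) (value of joint flipper above 2.95 rad and y of holder in the frame of jig between -0.059 and -0.035 m and x of holder in the frame of jig between -0.012 and 0.012 m and z of holder in the frame of jig below 0.056 m and angle between holder's own z axis and vertical above 2.97 rad and angle between the x axis of holder and the x axis of jig, either way round below 0.2 rad and linear speed of holder below 0.02 m/s); the robot touches nothing.
It also fails if it takes over 58 s, if anything falls off the work surface, if the arm or the gripper's body presses on something with over 40 N, if the wrist force passes 120 N, or if a joint passes its speed limit or range.

## Working session

There is one attempt and no reset: what is moved stays moved. The work goes in short steps, Python scripts to look and compute and a shell command to move; the robot and the scene stay as the last step left them, time stands still between calls to the robot, and variables do not carry over. Pictures are saved under pics/ and viewed, at most 10 in all, crops included, and the job is handed in when it is done.

```bash
mkdir -p pics; cat > h.py <<'E'
import numpy as np, cv2, pickle
from plant import ctrl
def snap(name,fn):
    s=ctrl.snapshot(name); pickle.dump(s,open('pics/%s.pkl'%fn,'wb'))
    cv2.imwrite('pics/%s.png'%fn,s['pixels'][:,:,::-1]); return s
def load(fn): return pickle.load(open('pics/%s.pkl'%fn,'rb'))
def ray(s,u,v,fish=False):
    x=(u-s['cx'])/s['fx'];y=(v-s['cy'])/s['fy']
    if fish:
        r=np.hypot(x,y); k=np.sin(r)/r if r>0 else 1; d=np.array([x*k,y*k,np.cos(r)])
    else: d=np.array([x,y,1.])
    T=np.array(s['world_to_cam']);R=T[:3,:3];o=-R.T@T[:3,3]; d=R.T@d
    return o,d/np.linalg.norm(d)
def atz(s,u,v,z,fish=False):
    o,d=ray(s,u,v,fish); return (o+d*(z-o[2])/d[2]).round(1)
def tri(rs):
    A=0;b=0
    for o,d in rs:
        P=np.eye(3)-np.outer(d,d);A=A+P;b=b+P@o
    p=np.linalg.solve(A,b); return p.round(1),[round(float(np.linalg.norm((np.eye(3)-np.outer(d,d))@(p-o))),1) for o,d in rs]
def proj(s,p,fish=False):
    T=np.array(s['world_to_cam']);c=T[:3,:3]@p+T[:3,3]
    if fish:
        r=np.arctan2(np.hypot(c[0],c[1]),c[2]);k=r/np.hypot(c[0],c[1]);return s['cx']+s['fx']*k*c[0],s['cy']+s['fy']*k*c[1]
    return s['cx']+s['fx']*c[0]/c[2],s['cy']+s['fy']*c[1]/c[2]
E
python3 - <<'E'
from h import *
a=snap('top','top');b=snap('side','side')
cv2.imwrite('pics/both.png',cv2.resize(np.vstack([a['pixels'],b['pixels']])[:,:,::-1],(480,600)))
for s in(a,b):print(s['fx'],np.linalg.inv(s['world_to_cam']).round(2))
o=ctrl.observe();print(o['time_s'],o['eef_rot'],o['opening'])
E
```

```text
440.7922257820846 [[-3.00000e-02 -1.00000e+00  7.00000e-02  4.77010e+02]
 [-1.00000e+00  2.00000e-02 -1.00000e-02  1.95020e+02]
 [ 0.00000e+00 -7.00000e-02 -1.00000e+00  1.11363e+03]
 [ 0.00000e+00  0.00000e+00  0.00000e+00  1.00000e+00]]
401.8605037877991 [[-8.7000e-01 -3.0000e-01  3.9000e-01  1.8685e+02]
 [-4.9000e-01  5.3000e-01 -7.0000e-01  8.0272e+02]
 [ 1.0000e-02 -8.0000e-01 -6.1000e-01  5.6867e+02]
 [ 0.0000e+00  0.0000e+00  0.0000e+00  1.0000e+00]]
0.1 [-1.79877941e+02 -1.96593782e-02  2.13582254e+01] 85.2247483850614
```

View pics/top.png

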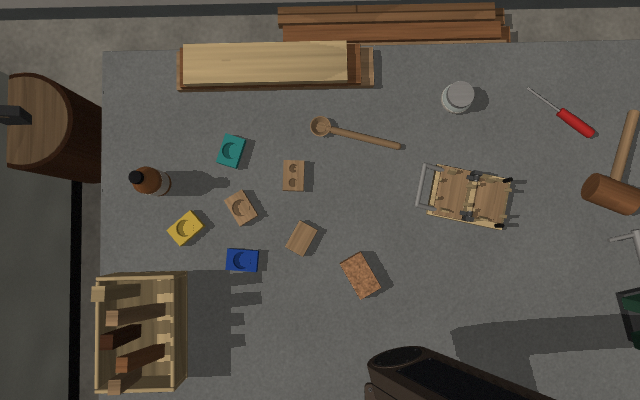

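View pics/side.png

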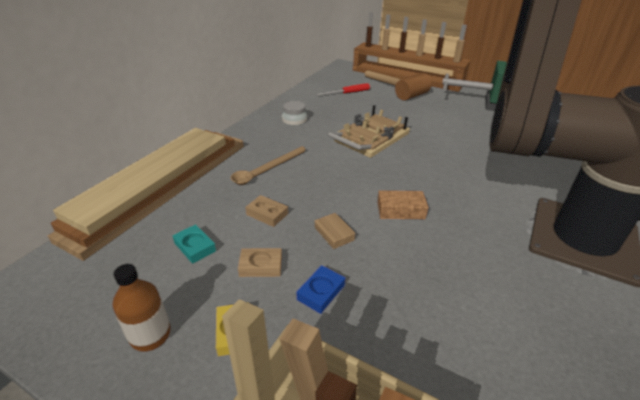

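Top view: the bare-wood blocks are at (240,208) with one hollow, (293,176) with two, and (302,238) plain; teal, yellow and blue are look-alikes. The one at (240,208) (side view (260,262)) fits, since it is bare wood with a single hollow. The jig is at (470,195), with its bar at about (425,185). I'll confirm with a crop.

```bash
python3 - <<'E'
from h import *
a=load('top')['pixels'][:,:,::-1];b=load('side')['pixels'][:,:,::-1]
def c(i,x,y,w,h,k):return cv2.resize(i[y:y+h,x:x+w],None,fx=k,fy=k,interpolation=cv2.INTER_CUBIC)
# top: holder 215..265x183..233 x6 ; jig 405..525 x 150..240
A=np.zeros((600,800,3),np.uint8)
A[:240,:240]=c(a,220,188,40,40,6)
A[:300,260:260+500]=c(a,410,155,100,60,5)  # jig upper
A[:]=0
A[:250,:250]=c(a,215,183,50,50,5)
A[:300,260:800]=c(a,412,157,108,60,5) if 0 else c(a,412,157,108,60,5)
A[:]=0
A[:200,:200]=c(a,215,183,50,50,4); A[:320,210:650]=c(a,410,155,110,80,4)
A[330:530,:280]=c(b,225,235,70,50,4); A[330:570,290:650]=c(b,325,100,90,60,4)
cv2.imwrite('pics/crop.png',A)
E
```

```text
(no output)
```

View pics/crop.png

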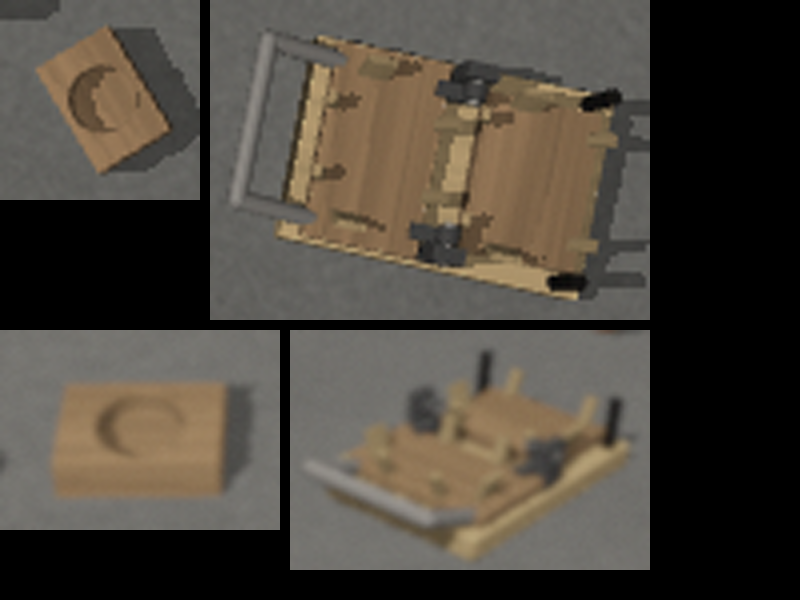

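The crop confirms it: the block at (240,208) has one hollow. Its top corners are (224.3,200.5), (242,189.8), (257.5,215), (240,226.3). The bar runs (424.5,163.8) to (417,205) in top and (330,134) to (360.5,147.5) in side.

```bash
python3 - <<'E'
from h import *
t=load('top');s=load('side')
C=[(224.3,200.5),(242,189.8),(257.5,215),(240,226.3)]
P=[atz(t,*c,22) for c in C]
for p in P: print(p,np.round(proj(s,p),1))
m=np.mean(P,0);print('c',m,[np.linalg.norm(P[i]-P[(i+1)%4]).round(1) for i in range(4)])
d=(P[2]-P[1]+P[3]-P[0]);print('x yaw',np.degrees(np.arctan2(d[1],d[0])))
S=[(240.5,248.25),(281.25,248.25),(281.25,268.75),(238.75,268.75)]
for c in S: print('side',atz(s,*c,22))
print('tri ctr',tri([ray(t,*np.mean(C,0)),ray(s,*np.mean(S,0))]))
A,ra=tri([ray(t,424.5,163.8),ray(s,330,134)]);B,rb=tri([ray(t,417,205),ray(s,360.5,147.5)])
print('bar',A,ra,B,rb,np.linalg.norm(A-B))
for c in[(501.8,230),(427,214.3),(437.5,164.5)]:print('board',atz(t,*c,18))
A=atz(t,424.5,163.8,42.5);B=atz(t,417,205,42.5);print(A,B,(A+B)/2)
d=A-B;print('hinge dir',np.degrees(np.arctan2(d[1],d[0])))
for c in[(474.5,175.5),(466.8,215.8)]:print('hinge',atz(t,*c,45))
E
```

```text
[550.9 430.4  22. ] [239.4 267.5]
[576.4 386.2  22. ] [243.2 247.6]
[512.9 348.7  22. ] [281.7 247.3]
[486.1 392.3  22. ] [280.8 267.1]
c [531.575 389.4    22.   ] [np.float64(51.0), np.float64(73.7), np.float64(51.2), np.float64(75.2)]
x yaw -149.49153836290884
side [579.8 390.1  22. ]
side [512.2 351.3  22. ]
side [483.3 395.2  22. ]
side [550.1 433.5  22. ]
tri ctr (array([532.3, 390.4,  18.8]), [0.8, 0.8])
bar [627.1 -65.4  41.8] [0.5, 0.5] [526.4 -43.3  40.3] [0.6, 0.6] 103.10746820672114
board [ 460.7 -256.2   18. ]
board [504.2 -72.   18. ]
board [ 628.3 -103.5   18. ]
[627.4 -65.   42.5] [526.9 -42.6  42.5] [577.15 -53.8   42.5 ]
hinge dir -12.565021196068335
hinge [ 595.3 -185.4   45. ]
hinge [ 497.5 -161.9   45. ]
```

Sizes and heights agree: block 75 x 51, bar 103 long at z≈41, board 190 x 128. Moving now, with a wrist look at the jig on the way.

```bash
python3 -m inch '[{"travel":[2.3,3.45,0],"turn":[0,0,0],"claw":1},{"travel":[2.3,3.45,0],"turn":[0,0,0],"claw":1},{"travel":[2.3,3.45,0],"turn":[0,0,0],"claw":1},{"travel":[2.3,3.45,0],"turn":[0,0,0],"claw":1},{"travel":[2.3,3.45,0],"turn":[0,0,0],"claw":1},{"travel":[2.3,3.45,0],"turn":[0,0,0],"claw":1},{"travel":[2.3,3.45,0],"turn":[0,0,0],"claw":1},{"travel":[2.3,3.45,0],"turn":[0,0,0],"claw":1},{"travel":[2.3,3.45,0],"turn":[0,0,0],"claw":1},{"travel":[2.3,3.45,0],"turn":[0,0,0],"claw":1}]'
python3 -m inch '[{"travel":[2.0,3.45,0],"turn":[0,0,0],"claw":1},{"travel":[2.0,3.45,0],"turn":[0,0,0],"claw":1},{"travel":[2.0,3.45,0],"turn":[0,0,0],"claw":1},{"travel":[0,0,0],"turn":[0,0,0],"claw":1},{"travel":[0,0,0],"turn":[0,0,0],"claw":1}]'
python3 - <<'E'
from h import *
w=snap('wrist','w1');print(w['fx'],w['cx'],w['cy'],np.linalg.inv(w['world_to_cam']).round(2))
for p in[(577,-53.5,42.5),(557.5,-134,29),(547,-179.5,42.5)]:print(np.round(proj(w,np.array(p),True)))
E
```

```text
time_s: 0.93
tcp_pos: [476.4, -281.5, 252.9]
eef_rot: [-180.0, 0.0, 21.3]
wrist_force: [0.6, -0.4, -0.9]
opening: 85.4
gripper_force: 0.0
time_s: 1.35
tcp_pos: [536.3, -178.1, 252.7]
eef_rot: [-180.0, 0.1, 21.6]
wrist_force: [0.2, 0.3, 0.3]
opening: 85.2
gripper_force: 0.0
309.70691628693146 321.2766257079579 193.84012516285583 [[ 3.7000e-01 -8.9000e-01 -2.7000e-01  6.0497e+02]
 [-9.3000e-01 -3.5000e-01 -1.1000e-01 -1.5130e+02]
 [ 0.0000e+00  2.9000e-01 -9.6000e-01  3.7317e+02]
 [ 0.0000e+00  0.0000e+00  0.0000e+00  1.0000e+00]]
[228.  95.]
[291. 136.]
[326. 161.]
```

View pics/w1.png

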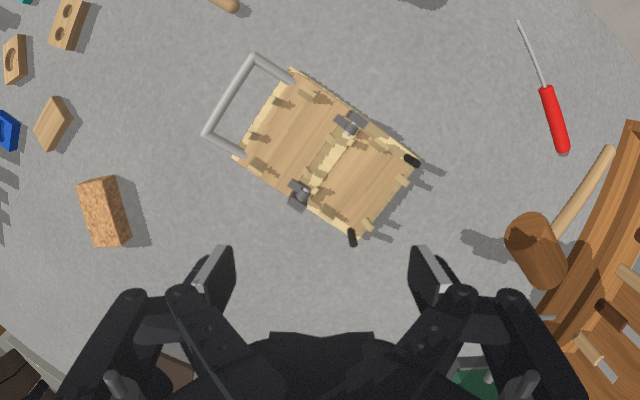

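Wrist view: the bar's ends are at (254,57) and (206,133), the hinge blocks at (350,123) and (299,191), and the board's far corners at (421,163) and (356,240). The pocket is empty.

```bash
python3 - <<'E'
from h import *
t=load('top');s=load('side');w=load('w1')
A,ra=tri([ray(t,424.5,163.8),ray(s,330,134),ray(w,254,57,1)]);B,rb=tri([ray(t,417,205),ray(s,360.5,147.5),ray(w,206,133,1)])
print('bar',A,ra,B,rb,(A+B)/2,np.degrees(np.arctan2(*(A-B)[[1,0]])))
H=[tri([ray(t,*a),ray(w,*b,1)]) for a,b in[((474.5,175.5),(350,123)),((466.8,215.8),(299,191))]];print(H,(H[0][0]+H[1][0])/2)
E=[atz(w,u,v,18,1) for u,v in[(421,163),(356,240),(233,158),(290,68)]];print(E,np.mean(E,0))
E
```

```text
bar [626.7 -65.7  41.5] [1.0, 0.2, 1.0] [527.3 -42.9  40.3] [0.3, 1.5, 1.9] [577.  -54.3  40.9] -12.918817627609082
[(array([ 595.8, -188.3,   37.5]), [0.5, 0.5]), (array([ 499.1, -166.2,   27.6]), [1.8, 1.8])] [ 547.45 -177.25   32.55]
[array([ 584.7, -289. ,   18. ]), array([ 463.2, -255.1,   18. ]), array([506.7, -76.9,  18. ]), array([ 628.7, -104. ,   18. ])] [ 545.825 -181.25    18.   ]
```

```bash
python3 -m inch '[{"travel":[0,4.1,0],"turn":[0,0,0],"claw":1},{"travel":[0,4.1,0],"turn":[0,0,0],"claw":1},{"travel":[0,4.1,0],"turn":[0,0,0.08],"claw":1},{"travel":[0,4.1,0],"turn":[0,0,0.08],"claw":1},{"travel":[0,4.1,0],"turn":[0,0,0],"claw":1},{"travel":[0,4.1,0],"turn":[0,0,0],"claw":1},{"travel":[0,4.1,0],"turn":[0,0,0],"claw":1},{"travel":[0,4.1,0],"turn":[0,0,0],"claw":1},{"travel":[0,4.1,0],"turn":[0,0,0],"claw":1},{"travel":[0,4.1,0],"turn":[0,0,0],"claw":1}]'
python3 -m inch '[{"travel":[0,4.1,-2],"turn":[0,0,0],"claw":1},{"travel":[0,4.1,-2],"turn":[0,0,0],"claw":1},{"travel":[0,4.1,-2],"turn":[0,0,0],"claw":1},{"travel":[0,3.0,-2.5],"turn":[0,0,0],"claw":1},{"travel":[0,0,-2],"turn":[0,0,0],"claw":1},{"travel":[0,0,0],"turn":[0,0,0],"claw":1},{"travel":[0,0,0],"turn":[0,0,0],"claw":1}]'
python3 - <<'E'
from h import *
w=snap('wrist','w2')
for p in[(532,390,22),(550.9,430.4,22),(576.4,386.2,22),(512.9,348.7,22),(486.1,392.3,22)]:print(np.round(proj(w,np.array(p),True)))
E
```

```text
time_s: 2.23
tcp_pos: [536.1, 229.9, 253.2]
eef_rot: [180.0, 0.0, 30.4]
wrist_force: [0.9, -0.3, -0.7]
opening: 85.6
gripper_force: 0.0
time_s: 2.82
tcp_pos: [535.7, 370.4, 151.6]
eef_rot: [180.0, 0.3, 30.4]
wrist_force: [-0.4, 0.9, 0.4]
opening: 85.3
gripper_force: 0.0
[298. 182.]
[267. 139.]
[329. 139.]
[329. 224.]
[271. 224.]
```

View pics/w2.png

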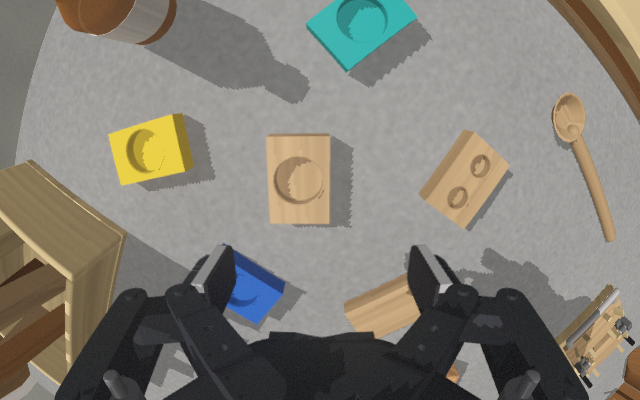

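The view matches the prediction within 2 px: holder corners (267,137), (330,137), (331,223), (269,223). Its centre is about (532.5,390.5). Descend and grip.

```bash
python3 -m inch '[{"travel":[-0.16,1.0,-3],"turn":[0,0,0],"claw":1},{"travel":[-0.16,1.0,-3],"turn":[0,0,0],"claw":1},{"travel":[0,0,-2.5],"turn":[0,0,0],"claw":1},{"travel":[0,0,-2],"turn":[0,0,0],"claw":1},{"travel":[0,0,-1.2],"turn":[0,0,0],"claw":1},{"travel":[0,0,-0.7],"turn":[0,0,0],"claw":1},{"travel":[0,0,0],"turn":[0,0,0],"claw":1},{"travel":[0,0,0],"turn":[0,0,0],"claw":0.5}]' 30
python3 -m inch '[{"travel":[0,0,0],"turn":[0,0,0],"claw":0.3},{"travel":[0,0,0],"turn":[0,0,0],"claw":0.3},{"travel":[0,0,0],"turn":[0,0,0],"claw":0.3},{"travel":[0,0,0],"turn":[0,0,0],"claw":0.3},{"travel":[0,0,0],"turn":[0,0,0],"claw":0.3},{"travel":[0,0,0],"turn":[0,0,0],"claw":0.3}]'
```

```text
time_s: 3.53
tcp_pos: [534.0, 392.1, 31.3]
eef_rot: [180.0, -0.1, 30.5]
wrist_force: [0.3, 0.5, 0.9]
opening: 75.2
gripper_force: 0.0
time_s: 4.03
tcp_pos: [534.1, 392.9, 31.8]
eef_rot: [180.0, -0.2, 30.5]
wrist_force: [0.2, -1.0, 5.5]
opening: 51.5
gripper_force: 33.1
```

```bash
python3 -m inch '[{"travel":[0,0,0.5],"turn":[0,0,0],"claw":0.3},{"travel":[0,0,1.5],"turn":[0,0,0],"claw":0.3},{"travel":[0,0,3],"turn":[0,0,0],"claw":0.3},{"travel":[0,0,4],"turn":[0,0,0],"claw":0.3},{"travel":[0,0,4],"turn":[0,0,0],"claw":0.3},{"travel":[0,0,0],"turn":[0,0,0],"claw":0.3},{"travel":[0,0,0],"turn":[0,0,0],"claw":0.3}]'
python3 - <<'E'
from h import *
s=snap('side','s2');o=ctrl.observe();p=o['tcp_pos'];print(p,o['wrist_force'],o['opening'])
u,v=proj(s,np.array(p));print(u,v)
u=int(u);v=int(v);cv2.imwrite('pics/s2c.png',cv2.resize(s['pixels'][v-40:v+60,u-70:u+70,::-1],None,fx=4,fy=4,interpolation=cv2.INTER_CUBIC))
E
```

```text
time_s: 4.62
tcp_pos: [534.6, 393.4, 164.9]
eef_rot: [180.0, -0.5, 30.5]
wrist_force: [-0.0, 0.7, -0.9]
opening: 51.4
gripper_force: 32.4
[533.01871415 392.57815277 161.64184567] [ 0.07314322  0.43709446 -0.85741465] 51.100101477977915
253.2407592850983 198.65890153854423
```

View pics/s2c.png

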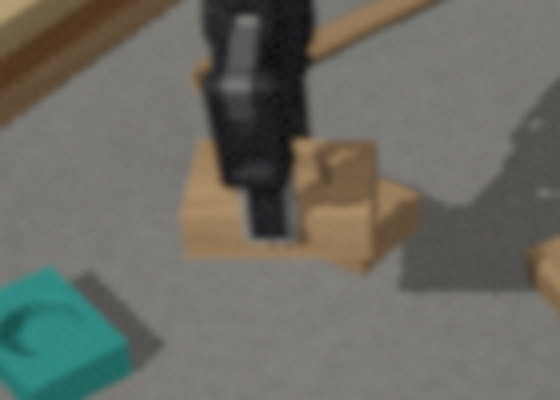

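The block is held level, fingers mid-length, pad tips just above its underside (crop (270,240) against (279,258)). Carry it to the pocket.

```bash
python3 -m inch '[{"travel":[0.2,-3,0],"turn":[0,0,-0.06],"claw":0.3},{"travel":[0.2,-4.1,0],"turn":[0,0,-0.06],"claw":0.3},{"travel":[0.2,-4.1,0],"turn":[0,0,-0.06],"claw":0.3},{"travel":[0.2,-4.1,0],"turn":[0,0,-0.06],"claw":0.3},{"travel":[0.2,-4.1,0],"turn":[0,0,-0.06],"claw":0.3},{"travel":[0.2,-4.1,0],"turn":[0,0,-0.06],"claw":0.3},{"travel":[0.2,-4.1,0],"turn":[0,0,-0.06],"claw":0.3},{"travel":[0.2,-4.1,0],"turn":[0,0,-0.06],"claw":0.3},{"travel":[0.2,-4.1,0],"turn":[0,0,-0.06],"claw":0.3},{"travel":[0.2,-4.1,0],"turn":[0,0,-0.06],"claw":0.3}]'
python3 -m inch '[{"travel":[0.2,-4.1,0],"turn":[0,0,-0.06],"claw":0.3},{"travel":[0.2,-4.1,0],"turn":[0,0,-0.06],"claw":0.3},{"travel":[0.2,-3.5,0],"turn":[0,0,-0.04],"claw":0.3},{"travel":[0.2,-1.2,0],"turn":[0,0,0],"claw":0.3},{"travel":[0,0,0],"turn":[0,0,0],"claw":0.3},{"travel":[0,0,0],"turn":[0,0,0],"claw":0.3},{"travel":[0,0,0],"turn":[0,0,0],"claw":0.3}]'
python3 -m inch '[{"travel":[0,0,0],"turn":[0,0,0],"claw":0.3}]'
```

```text
time_s: 5.5
tcp_pos: [550.7, -8.3, 157.3]
eef_rot: [-180.0, 0.3, -4.0]
wrist_force: [1.6, -0.2, -2.2]
opening: 51.0
gripper_force: 32.4
time_s: 6.08
tcp_pos: [559.8, -134.2, 158.2]
eef_rot: [-179.9, 0.2, -12.9]
wrist_force: [0.3, -0.7, -0.9]
opening: 50.8
gripper_force: 32.4
time_s: 6.17
tcp_pos: [560.2, -133.9, 158.7]
eef_rot: [-180.0, 0.1, -12.9]
wrist_force: [0.1, -0.6, 0.1]
opening: 50.9
gripper_force: 32.4
```

```bash
python3 -m inch '[{"travel":[0,-0.1,-2],"turn":[0,0,0],"claw":0.3},{"travel":[0,0,-3],"turn":[0,0,0],"claw":0.3},{"travel":[0,0,-2],"turn":[0,0,0],"claw":0.3},{"travel":[0,0,-1.2],"turn":[0,0,0],"claw":0.3},{"travel":[0,0,-0.8],"turn":[0,0,0],"claw":0.3},{"travel":[0,0,-0.3],"turn":[0,0,0],"claw":0.3},{"travel":[0,0,0],"turn":[0,0,0],"claw":0.3},{"travel":[0,0,0],"turn":[0,0,0],"claw":0.3}]'
python3 - <<'E'
from h import *
s=snap('side','s3');w=snap('wrist','w3')
A=cv2.resize(s['pixels'][90:170,320:420,::-1],None,fx=4,fy=4,interpolation=cv2.INTER_CUBIC)
B=cv2.resize(w['pixels'][50:290,170:470,::-1],(400,320));cv2.imwrite('pics/p3.png',np.hstack([A,B]))
E
```

```text
time_s: 6.83
tcp_pos: [561.6, -136.9, 67.7]
eef_rot: [180.0, -0.1, -13.0]
wrist_force: [-0.3, -0.1, -0.4]
opening: 51.3
gripper_force: 32.4
```

View pics/p3.png

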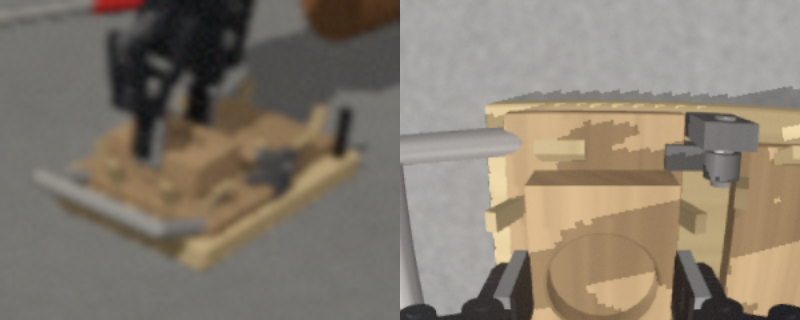

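The block sits between the strips (wrist crop: block 527–680, strips 505 and 690), square and centred with no contact. Lower 5 mm and release.

```bash
python3 -m inch '[{"travel":[0,0.1,-0.3],"turn":[0,0,0],"claw":0.3},{"travel":[0,0,-0.2],"turn":[0,0,0],"claw":0.3},{"travel":[0,0,0],"turn":[0,0,0],"claw":0.3},{"travel":[0,0,0],"turn":[0,0,0],"claw":0.3},{"travel":[0,0,0],"turn":[0,0,0],"claw":0.3}]'
```

```text
time_s: 7.35
tcp_pos: [560.6, -135.8, 61.5]
eef_rot: [-180.0, 0.0, -13.0]
wrist_force: [0.5, -0.7, -0.5]
opening: 51.1
gripper_force: 32.4
```

```bash
python3 -m inch '[{"travel":[0,0,0],"turn":[0,0,0],"claw":0.65},{"travel":[0,0,0],"turn":[0,0,0],"claw":0.74},{"travel":[0,0,0],"turn":[0,0,0],"claw":0.74},{"travel":[0,0,0],"turn":[0,0,0],"claw":0.74},{"travel":[0,0,0],"turn":[0,0,0],"claw":0.74},{"travel":[0,0,0],"turn":[0,0,0],"claw":0.74}]'
python3 -m inch '[{"travel":[0,0,1],"turn":[0,0,0],"claw":0.74},{"travel":[0,0,2],"turn":[0,0,0],"claw":0.74},{"travel":[0,0,3],"turn":[0,0,0],"claw":0.74},{"travel":[0,0,3],"turn":[0,0,0],"claw":0.74},{"travel":[0,0,0],"turn":[0,0,0],"claw":0.5},{"travel":[0,0,0],"turn":[0,0,0],"claw":0.47},{"travel":[0,0,0],"turn":[0,0,0],"claw":0.47}]'
python3 - <<'E'
from h import *
s=snap('side','s4');w=snap('wrist','w4')
A=cv2.resize(s['pixels'][90:170,320:420,::-1],None,fx=4,fy=4,interpolation=cv2.INTER_CUBIC)
B=cv2.resize(w['pixels'][50:290,170:470,::-1],(400,320));cv2.imwrite('pics/p4.png',np.hstack([A,B]))
E
```

```text
time_s: 7.85
tcp_pos: [560.7, -135.8, 61.6]
eef_rot: [180.0, -0.0, -13.0]
wrist_force: [-0.0, -0.4, 0.1]
opening: 63.4
gripper_force: 0.0
time_s: 8.43
tcp_pos: [560.5, -135.6, 151.7]
eef_rot: [-180.0, -0.0, -13.0]
wrist_force: [-0.3, 0.7, -0.2]
opening: 40.2
gripper_force: 0.0
```

View pics/p4.png

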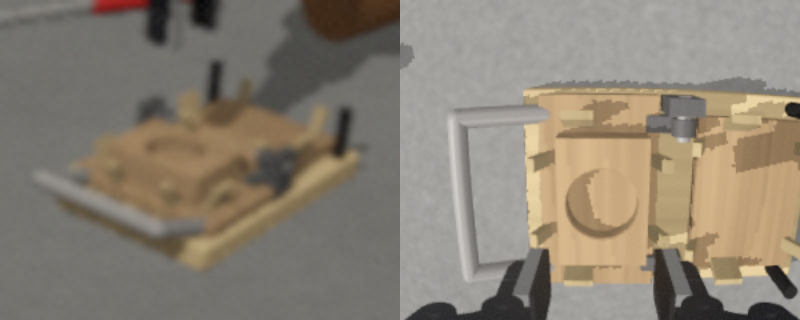

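The block is seated in the pocket, hollow up (wrist crop: block (555–650,135–283)). I'll check the bar's measured place against this view, using bar ends in the crop at (457,118) and (472,272).

```bash
python3 - <<'E'
from h import *
w=load('w4')
for x,y in[(457,118),(471,272)]:
    u=170+(x-400)*.75;v=50+y*.75;print(atz(w,u,v,42.5,1))
E
python3 -m inch '[{"travel":[0.6,2.7,0],"turn":[0,0,0],"claw":0.47},{"travel":[0.6,2.7,0],"turn":[0,0,0],"claw":0.47},{"travel":[0.45,2.7,0],"turn":[0,0,0],"claw":0.47},{"travel":[0,0,-2],"turn":[0,0,0],"claw":0.47},{"travel":[0,0,-2],"turn":[0,0,0],"claw":0.47},{"travel":[0,0,0],"turn":[0,0,0],"claw":0.47},{"travel":[0,0,0],"turn":[0,0,0],"claw":0.47}]'
```

```text
[625.9 -65.8  42.5]
[529.8 -42.6  42.5]
time_s: 9.12
tcp_pos: [575.4, -54.2, 109.0]
eef_rot: [-180.0, 0.3, -13.0]
wrist_force: [0.2, 0.5, 0.8]
opening: 40.6
gripper_force: 0.0
```

```bash
python3 -m inch '[{"travel":[0.1,0,-2],"turn":[0,0,0],"claw":0.47},{"travel":[0,0,-2],"turn":[0,0,0],"claw":0.47},{"travel":[0,0,-1],"turn":[0,0,0],"claw":0.47},{"travel":[0,0,-0.6],"turn":[0,0,0],"claw":0.47},{"travel":[0,0,0],"turn":[0,0,0],"claw":0.47},{"travel":[0,0,0],"turn":[0,0,0],"claw":0.2},{"travel":[0,0,0],"turn":[0,0,0],"claw":0.1},{"travel":[0,0,0],"turn":[0,0,0],"claw":0.1},{"travel":[0,0,0],"turn":[0,0,0],"claw":0.1},{"travel":[0,0,0],"turn":[0,0,0],"claw":0.1}]' 5
python3 -m inch '[{"travel":[0,0,0],"turn":[0,0,0],"claw":0.1},{"travel":[0,0,0],"turn":[0,0,0],"claw":0.1}]'
```

```text
time_s: 9.95
tcp_pos: [579.5, -53.4, 57.0]
eef_rot: [-179.8, -0.2, -13.1]
wrist_force: [2.3, 4.5, 0.8]
opening: 11.2
gripper_force: 21.7
time_s: 10.12
tcp_pos: [579.5, -53.4, 57.0]
eef_rot: [-179.8, -0.2, -13.1]
wrist_force: [1.0, 5.8, 0.6]
opening: 11.3
gripper_force: 21.7
```

```bash
python3 - <<'E'
import numpy as np
for t in range(0,180,5):
    a,b=np.radians([t,t+5]);d=13*(np.cos(b)-np.cos(a));print(t,np.round([d*.224,d*.975,13*(np.sin(b)-np.sin(a))],2).tolist(),end='; ')
E
```

```text
0 [-0.01, -0.05, 1.13]; 5 [-0.03, -0.14, 1.12]; 10 [-0.05, -0.24, 1.11]; 15 [-0.08, -0.33, 1.08]; 20 [-0.1, -0.42, 1.05]; 25 [-0.12, -0.51, 1.01]; 30 [-0.14, -0.59, 0.96]; 35 [-0.15, -0.67, 0.9]; 40 [-0.17, -0.75, 0.84]; 45 [-0.19, -0.82, 0.77]; 50 [-0.2, -0.88, 0.69]; 55 [-0.21, -0.93, 0.61]; 60 [-0.23, -0.98, 0.52]; 65 [-0.23, -1.02, 0.43]; 70 [-0.24, -1.05, 0.34]; 75 [-0.25, -1.08, 0.25]; 80 [-0.25, -1.1, 0.15]; 85 [-0.25, -1.1, 0.05]; 90 [-0.25, -1.1, -0.05]; 95 [-0.25, -1.1, -0.15]; 100 [-0.25, -1.08, -0.25]; 105 [-0.24, -1.05, -0.34]; 110 [-0.23, -1.02, -0.43]; 115 [-0.23, -0.98, -0.52]; 120 [-0.21, -0.93, -0.61]; 125 [-0.2, -0.88, -0.69]; 130 [-0.19, -0.82, -0.77]; 135 [-0.17, -0.75, -0.84]; 140 [-0.15, -0.67, -0.9]; 145 [-0.14, -0.59, -0.96]; 150 [-0.12, -0.51, -1.01]; 155 [-0.1, -0.42, -1.05]; 160 [-0.08, -0.33, -1.08]; 165 [-0.05, -0.24, -1.11]; 170 [-0.03, -0.14, -1.12]; 175 [-0.01, -0.05, -1.13];
```

```bash
python3 -m inch '[{"travel":[-0.01,-0.05,1.13],"turn":[0,0,0],"claw":0.1},{"travel":[-0.03,-0.14,1.12],"turn":[0,0,0],"claw":0.1},{"travel":[-0.05,-0.24,1.11],"turn":[0,0,0],"claw":0.1},{"travel":[-0.08,-0.33,1.08],"turn":[0,0,0],"claw":0.1},{"travel":[-0.1,-0.42,1.05],"turn":[0,0,0],"claw":0.1},{"travel":[-0.12,-0.51,1.01],"turn":[0,0,0],"claw":0.1},{"travel":[0,0,0],"turn":[0,0,0],"claw":0.1},{"travel":[0,0,0],"turn":[0,0,0],"claw":0.1}]'
```

```text
time_s: 10.78
tcp_pos: [575.7, -69.5, 123.2]
eef_rot: [-179.7, -0.2, -13.1]
wrist_force: [1.8, 8.7, 2.2]
opening: 10.8
gripper_force: 20.7
```

```bash
python3 -m inch '[{"travel":[-0.14,-0.59,0.96],"turn":[0,0,0],"claw":0.1},{"travel":[-0.15,-0.67,0.9],"turn":[0,0,0],"claw":0.1},{"travel":[-0.17,-0.75,0.84],"turn":[0,0,0],"claw":0.1},{"travel":[-0.19,-0.82,0.77],"turn":[0,0,0],"claw":0.1},{"travel":[-0.2,-0.88,0.69],"turn":[0,0,0],"claw":0.1},{"travel":[-0.21,-0.93,0.61],"turn":[0,0,0],"claw":0.1},{"travel":[-0.23,-0.98,0.52],"turn":[0,0,0],"claw":0.1},{"travel":[-0.23,-1.02,0.43],"turn":[0,0,0],"claw":0.1},{"travel":[0,0,0],"turn":[0,0,0],"claw":0.1},{"travel":[0,0,0],"turn":[0,0,0],"claw":0.1}]'
```

```text
time_s: 11.62
tcp_pos: [559.8, -137.2, 182.2]
eef_rot: [-179.8, -0.1, -13.1]
wrist_force: [-5.1, 6.4, 11.5]
opening: 11.0
gripper_force: 21.5
```

```bash
python3 -m inch '[{"travel":[-0.24,-1.05,0.34],"turn":[0,0,0],"claw":0.1},{"travel":[-0.25,-1.08,0.25],"turn":[0,0,0],"claw":0.1},{"travel":[-0.25,-1.1,0.15],"turn":[0,0,0],"claw":0.1},{"travel":[-0.25,-1.1,0.05],"turn":[0,0,0],"claw":0.1},{"travel":[-0.25,-1.1,-0.05],"turn":[0,0,0],"claw":0.1},{"travel":[-0.25,-1.1,-0.15],"turn":[0,0,0],"claw":0.1},{"travel":[-0.25,-1.08,-0.25],"turn":[0,0,0],"claw":0.1},{"travel":[-0.24,-1.05,-0.34],"turn":[0,0,0],"claw":0.1},{"travel":[0,0,0],"turn":[0,0,0],"claw":0.1},{"travel":[0,0,0],"turn":[0,0,0],"claw":0.1}]'
```

```text
time_s: 12.45
tcp_pos: [538.6, -225.9, 177.1]
eef_rot: [179.9, 0.1, -13.1]
wrist_force: [-5.0, -0.6, 3.4]
opening: 11.3
gripper_force: 22.5
```

```bash
python3 -m inch '[{"travel":[-0.23,-1.02,-0.43],"turn":[0,0,0],"claw":0.1},{"travel":[-0.23,-0.98,-0.52],"turn":[0,0,0],"claw":0.1},{"travel":[0,0,0],"turn":[0,0,0],"claw":0.1},{"travel":[0,0,0],"turn":[0,0,0],"claw":0.1},{"travel":[0,0,0],"turn":[0,0,0],"claw":0.1},{"travel":[0,0,0],"turn":[0,0,0],"claw":0.1}]'
python3 - <<'E'
from h import *
s=snap('side','s5');w=snap('wrist','w5')
A=cv2.resize(s['pixels'][60:170,310:430,::-1],(400,367),interpolation=cv2.INTER_CUBIC)
B=cv2.resize(w['pixels'][50:325,170:470,::-1],(400,367));cv2.imwrite('pics/p5.png',np.hstack([A,B]))
E
```

```text
time_s: 12.95
tcp_pos: [534.3, -244.0, 167.7]
eef_rot: [-180.0, 0.1, -13.0]
wrist_force: [-4.8, 0.7, 0.3]
opening: 10.7
gripper_force: 22.4
```

View pics/p5.png

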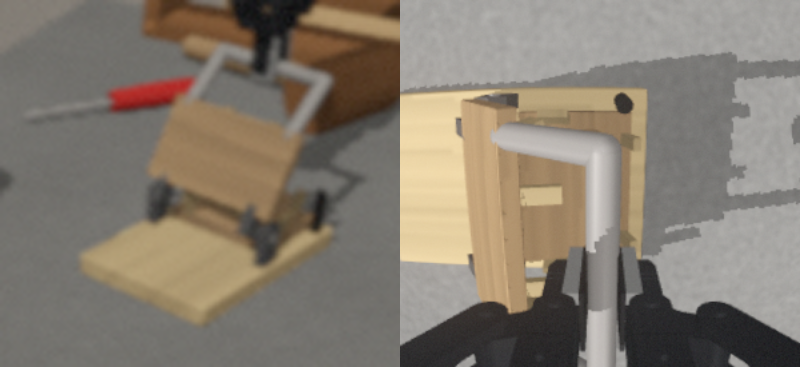

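The plate is at about 120°, held firmly by the bar (side crop: bar at (270,65)); the block is hidden behind it. Continue.

```bash
python3 -m inch '[{"travel":[-0.21,-0.93,-0.61],"turn":[0,0,0],"claw":0.1},{"travel":[-0.2,-0.88,-0.69],"turn":[0,0,0],"claw":0.1},{"travel":[-0.19,-0.82,-0.77],"turn":[0,0,0],"claw":0.1},{"travel":[-0.17,-0.75,-0.84],"turn":[0,0,0],"claw":0.1},{"travel":[-0.15,-0.67,-0.9],"turn":[0,0,0],"claw":0.1},{"travel":[-0.14,-0.59,-0.96],"turn":[0,0,0],"claw":0.1},{"travel":[0,0,0],"turn":[0,0,0],"claw":0.1},{"travel":[0,0,0],"turn":[0,0,0],"claw":0.1}]'
```

```text
time_s: 13.72
tcp_pos: [523.9, -290.9, 119.9]
eef_rot: [-180.0, 0.1, -13.0]
wrist_force: [-3.9, 1.9, -2.9]
opening: 10.8
gripper_force: 21.4
```

```bash
python3 -m inch '[{"travel":[-0.12,-0.51,-1.01],"turn":[0,0,0],"claw":0.1},{"travel":[-0.1,-0.42,-1.05],"turn":[0,0,0],"claw":0.1},{"travel":[-0.08,-0.33,-1.08],"turn":[0,0,0],"claw":0.1},{"travel":[-0.05,-0.24,-1.11],"turn":[0,0,0],"claw":0.1},{"travel":[-0.03,-0.14,-1.12],"turn":[0,0,0],"claw":0.1},{"travel":[0,0,0],"turn":[0,0,0],"claw":0.1},{"travel":[0,0,0],"turn":[0,0,0],"claw":0.1}]'
```

```text
time_s: 14.3
tcp_pos: [520.5, -306.4, 66.1]
eef_rot: [-179.9, 0.0, -13.0]
wrist_force: [-0.3, 5.9, -1.8]
opening: 10.9
gripper_force: 20.6
```

```bash
python3 -m inch '[{"travel":[-0.01,-0.03,-0.5],"turn":[0,0,0],"claw":0.1},{"travel":[0,-0.02,-0.4],"turn":[0,0,0],"claw":0.1},{"travel":[0,0,0],"turn":[0,0,0],"claw":0.1},{"travel":[0,0,0],"turn":[0,0,0],"claw":0.1},{"travel":[0,0,0],"turn":[0,0,0],"claw":0.1}]'
python3 -m inch '[{"travel":[0,0,0],"turn":[0,0,0],"claw":0.3},{"travel":[0,0,0],"turn":[0,0,0],"claw":0.42},{"travel":[0,0,0],"turn":[0,0,0],"claw":0.42},{"travel":[0,0,0],"turn":[0,0,0],"claw":0.42},{"travel":[0,0,1],"turn":[0,0,0],"claw":0.42},{"travel":[0,0,2],"turn":[0,0,0],"claw":0.42},{"travel":[0,0,4],"turn":[0,0,0],"claw":0.42},{"travel":[0,0,4],"turn":[0,0,0],"claw":0.42},{"travel":[0,0,0],"turn":[0,0,0],"claw":0.42},{"travel":[0,0,0],"turn":[0,0,0],"claw":0.42}]'
python3 - <<'E'
from h import *
s=snap('side','s6');w=snap('wrist','w6')
A=cv2.resize(s['pixels'][60:170,310:430,::-1],(400,367),interpolation=cv2.INTER_CUBIC)
B=cv2.resize(w['pixels'][50:325,170:470,::-1],(400,367));cv2.imwrite('pics/p6.png',np.hstack([A,B]))
E
```

```text
time_s: 14.72
tcp_pos: [520.6, -306.6, 59.6]
eef_rot: [-179.9, 0.1, -13.0]
wrist_force: [-3.6, 7.8, 4.7]
opening: 10.8
gripper_force: 21.1
time_s: 15.55
tcp_pos: [522.2, -309.9, 173.0]
eef_rot: [179.7, -0.5, -13.0]
wrist_force: [-0.1, -0.3, -1.0]
opening: 36.1
gripper_force: 0.0
```

View pics/p6.png

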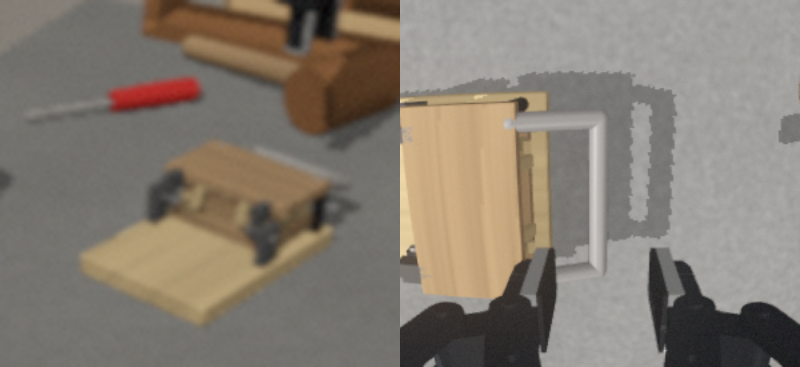

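The plate lies shut over the nest. I'll check the bar height by two views: wrist ends (600,117) and (598,270), side ends (258,150) and (345,183), in crop pixels.

```bash
python3 - <<'E'
from h import *
s=load('s6');w=load('w6')
for (a,b),(c,d) in[((600,117),(345,183)),((600,117),(258,150)),((598,270),(345,183)),((598,270),(258,150))]:
    print(tri([ray(w,170+(a-400)*.75,50+b*.75,1),ray(s,310+c*.3,60+d*.3)]))
for z in(42.5,65):print([atz(w,170+(a-400)*.75,50+b*.75,z,1) for a,b in((600,117),(598,270))])
j=np.array([547.3,-180,0]);e=np.array([.224,.975,0]);x=np.array([.975,-.224,0])
for th in(3.14,2.95,2.8):
  for k in(50,-50):
    p=j+e*130*np.cos(th)+x*k;p[2]=42.5+130*np.sin(th);q=np.array(proj(w,p,1));r=np.array(proj(s,p));print(th,k,(400+(q[0]-170)/.75).round(),((q[1]-50)/.75).round(),((r-[310,60])/.3).round())
E
```

```text
(array([ 521. , -330.8,   14.1]), [43.0, 43.0])
(array([ 562.7, -320.1,   41. ]), [2.7, 2.7])
(array([ 466.9, -294.5,   42. ]), [0.8, 0.8])
(array([ 516.7, -285.9,   76.5]), [32.9, 32.9])
[array([ 565.5, -319.2,   42.5]), array([ 466.4, -294.8,   42.5])]
[array([ 567.9, -319.7,   65. ]), array([ 477.8, -297.6,   65. ])]
3.14 50 598.0 115.0 [250. 148.]
3.14 -50 598.0 266.0 [344. 181.]
2.95 50 593.0 120.0 [252. 124.]
2.95 -50 594.0 284.0 [347. 156.]
2.8 50 582.0 124.0 [251. 106.]
2.8 -50 585.0 300.0 [347. 138.]
```

The bar stands at 41–42 mm, so the plate is fully shut, which it could not be with the block lying askew under it. The gripper is clear.

```bash
python3 -c "
from plant import ctrl
print(ctrl.hand_in())"
```

```text
the job is handed in; nothing more can be done
None
```

I seated the single-hollow block in the pocket hollow up, swung the plate fully over (bar measured at 41–42 mm, so shut), and handed in after about 16 s; the block lies hidden under the plate, so I infer it is face-down in the nest, and no verdict came back.

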